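# Shut the sheet stand and hold a bulldog clip open over its edge

## Robot

A 6-joint arm with a two-finger parallel gripper is mounted at the origin on a cart in front of the work surface, level with it; the furniture and walls round the work are solid. World frame = base frame: x ahead of the robot, y to its left, z up, the work surface at z = 0. Lengths are in m, angles in degrees, forces in N, time in s.
With the tool pointing down it reaches from about 0.25 to 0.725 m from the base axis. Payload 9.7 kg.
Tool frame: the origin (TCP) lies midway between the tips of the shut fingers; the grasp point (between the pads) lies 19 mm behind it; z points along the fingers, y is the line along which they close (so a half turn about z gives the same grasp; the last joint's range is limited). The gripper opens to 85 mm and grips with 20 to 120 N. Pads are 22 mm wide; open, the fingers measure 114 mm over their backs; the gripper's body (76 mm by 85 mm) begins 54 mm behind the grasp point. The pads swing forward as they close: fully open they stand 13 mm farther back than shut.
Start: joints at [-66.52, 4.979, 10.078, 95.1, 0, 90], TCP at [0.219, -0.504, 0.231] pointing down, gripper open.
Joint ranges: [-179.16, 179.16], [-48.56, 103.87], [-65.8, 70.77], [-126.05, 130.52], [-82.76, 87.17], [-180, 180]. Speed limits (degrees/s): [127.2, 127.2, 147.25, 180, 180, 180].

## Interface

Orientations are given as [roll, pitch, yaw] about the fixed x, y, z axes, in that order (R = Rz(yaw) Ry(pitch) Rx(roll)).
In Python, from workcell import * gives the robot as it stands.
- The arm moves only by the tool servo_tool, never from a script. Its argument "moves" is a list of rows, each a list of 4 numbers: the shift along the world's x, y, z in cm, then the turn about the world's z in rad. A call has 1 to 20 rows; each row is the pose to reach, as a shift and turn from the pose commanded when the call began; what a row does not reach only later rows make up. A row lasts 1/12 s, in which the tool goes at most 41.7 mm and 7.16 degrees, less where a joint would pass 70% of its speed; a pose out of reach is approached as far as the arm can. A call with a gripper value outside its range is refused whole. "claw" is the closure, from 0 (fully open) to 1 (shut), set as the call begins (left out, the last holds). The fingers move at their own pace and stop on an object; "force" is the grip in N (left out, the last holds). Time passes only in rows, so rows that repeat a pose let the fingers close. It gives the time, the measured TCP pose, the force, the opening and the grip force at its end, in the units of the state.
- get_obs(): the state, without advancing time (a new reading comes with each control period).
- camera(name): name is "side" or "top"; returns the picture (480x640x3 uint8, red, green, blue); there is no depth.
- get_calibration(name): a dict with "fx", "fy", "cx", "cy" (pixels), "rvec" (rotation vector, rad) and "tvec" (3), from world to camera coordinates, as OpenCV has them. Camera axes: x right, y down, z forward; pixel columns grow to the right and rows downward; lengths in m; the calibration is good to about 2 mm. A picture is of the moment at which its call begins. get_calibration takes no time and is no camera call.
- job_done(): hands the job in; it is judged then, once.
The state is a dict: "time": time; "q": joint angles; "qd": joint speeds; "joint_efforts": joint torques, N m; "ee_pos": TCP position; "tcp_rot": TCP orientation; "wrist_force": force on the tool from outside, world axes, zero at the start; "torque": the same for the moment, N m; "opening": finger opening in m; "grasp_force": force on a finger pad.
Only numpy, scipy, OpenCV 4.12 (cv2) and the standard library are available. Lean on these libraries where they do the work, as an engineer would, in place of code of your own. Each camera call takes 0.05 s, during which the arm holds its last target. There are 200 camera calls.

## Task

Push the sheet stand's hinged cover shut until its catch snaps home, then squeeze the bulldog clip's levers so that its jaws spread and take it off its wooden keeper. Bring it jaws-down over the middle of the stand's top edge, with one jaw in front of the closed cover and the other behind the back board and both reaching clearly below the cover's top edge, and hold it there gaping and touching nothing of the stand, so that I can slip a note in: finish while still holding it squeezed open. Leave the tape roll, the pad of sticky notes and the book where they lie.

Things in the scene. Friction and masses are not known exactly. Their poses are not given: they have to be found in the camera images.
- stand: Fixed grey stand holding a white card upright. Origin: centre of the underside of its 110 x 200 x 14 mm base. The card stands in its y-z plane, 2 mm thick, 150 wide, top at z = 134; behind it (+x) a board to z = 128, in front (-x) the cover. Card, board and shut cover span x = -5 to +5. The catch post (top z = 90) is at the -y end, x = -17 to +5, y = -98 to -112.
- card_edge (a point): Middle of the card's top edge on the stand, 134 mm above the desk; axes as the stand's: x through the card (front is -x), y along the edge, z up. The closed cover and the back board end 6 mm below it.
- cover (a joint): Angle of the white-framed clear cover, 168 mm wide, 4 thick, z = 22 to 128. Upright hinge at x = -6, y = +86 mm of the stand; opens to -x: at angle q it runs from there along (-sin q, -cos q). 0 = shut, 1.4 = widest. Friction keeps it where left. A spring ball catch at the free edge resists below 0.08 rad with up to 4 N; past 0.035 rad it pulls the cover to 0 and keeps it.
- cover_grip (a point): Point on the outer (front) face of the cover where to push: on the top bar of its frame, 130 mm from the hinge, 121 mm above the desk. Axes turn with the cover: -x points out of the front face, +y to the hinge.
- keeper: Fixed light wooden clip keeper. Origin: centre of the underside of its block (60 x 80 x 12 mm). From it rises an upright tongue 4 mm thick in x, 56 mm wide in y, top at z = 55 mm, on which the clip is parked.
- clip: Steel bulldog clip, 44 mm wide (y), 90 g: two mirrored arms on a coil of radius 5. Origin: pivot, mid coil; turns with the -x arm. Starts upright on the keeper's tongue, axes as the keeper's, pivot 60 above the desk, jaws down. Levers 28 wide rise to 39 above the pivot, 40 over the outsides on top. Squeezed along x (5 N, later 10 N) they open the jaws up to a stop, then parallel, 15 over all.
- clip_jaw (a joint): Opening of the clip, angle between its arms in rad: 0 = as parked on the tongue (jaws 4 mm apart), -0.13 = jaws shut on nothing, 0.62 = stop, jaws about 22 mm apart. A spring always drives it shut.
- jaw_a (a point): Lower end of the jaw on the clip's -x side, in the middle of its width, 32 mm below the pivot; the jaw's rolled lip has a radius of 2 mm.
- jaw_b (a point): Lower end of the jaw on the clip's +x side, as jaw_a.
- tape_roll: Roll of brown tape lying flat, 93 x 91 x 48 mm, a bystander. Origin: centre of its underside.
- sticky_notes: Pad of sticky notes lying flat, 75 x 75 x 21 mm, a bystander. Origin: centre of its underside.
- book: Closed brown paperback lying flat, 170 x 119 x 14 mm, a bystander. Origin: centre of its underside.
Not all that is in view belongs to the job. There is more than one size of the clip; the one meant has the size given above.

How it is judged (in metres and radians):
On the way, in this order (a step that is already met when the one before it is completed fails the run):
1. the cover is shut on its catch while the clip is still on its keeper (value of joint cover below 0.02 rad and z of clip in the frame of keeper below 0.075 m), for 0.3 s.
2. the clip is squeezed open and lifted clear of the keeper (value of joint clip_jaw above 0.25 rad and z of clip in the frame of keeper above 0.1 m and contact force between the fingers and clip above 2 N), for 0.2 s.
At the end, for the whole second after the job is handed in: Cover shut (under 0.02 rad). Clip held by the fingers, open over 0.35 rad, nearly still; one jaw end each side of the edge, over 6 mm from the card's mid plane, 9 to 32 mm below the card's top and within 30 mm of its middle; clip on stand under 0.4 N (value of joint cover below 0.02 rad and value of joint clip_jaw above 0.35 rad and ((x of jaw_a in the frame of card_edge below -0.006 m and x of jaw_b in the frame of card_edge above 0.006 m) or (x of jaw_b in the frame of card_edge below -0.006 m and x of jaw_a in the frame of card_edge above 0.006 m)) and z of jaw_a in the frame of card_edge between -0.032 and -0.009 m and y of jaw_a in the frame of card_edge between -0.03 and 0.03 m and z of jaw_b in the frame of card_edge between -0.032 and -0.009 m and y of jaw_b in the frame of card_edge between -0.03 and 0.03 m and contact force between clip and stand below 0.4 N and contact force between the fingers and clip above 2 N and linear speed of clip below 0.03 m/s); the arm keeps its last pose, push and grip.
It fails at once if the tape roll was disturbed (moved over 25 mm) (distance of tape_roll from where it was at the start of the episode above 0.025 m).
It fails at once if the pad of sticky notes was disturbed (moved over 25 mm) (distance of sticky_notes from where it was at the start of the episode above 0.025 m).
It fails at once if the book was disturbed (moved over 25 mm) (distance of book from where it was at the start of the episode above 0.025 m).
It also fails if it takes over 54 s, if anything falls off the work surface, if the arm or the gripper's body presses on something with over 40 N, if the wrist force passes 120 N, or if a joint passes its speed limit or range.

## Working session

There is one attempt and no reset: what is moved stays moved. The work goes in short steps, Python scripts to look and compute and a tool call to move; the robot and the scene stay as the last step left them, time stands still between calls to the robot, and variables do not carry over. Pictures are saved under pics/ and viewed, at most 10 in all, crops included, and the job is handed in when it is done.

Besides the shell and the picture viewer there is one more tool, called after ">>>" by a JSON object that holds its "api" and its "payload". servo_tool: Moves the arm, as the interface text tells. Its arguments: {"type":"object","properties":{"moves":{"type":"array","items":{"type":"array","items":{"type":"number"}}},"claw":{"type":"number"},"force":{"type":"number"}},"required":["moves"]}

```bash
mkdir -p pics; ls
cat > h.py <<'E'
from workcell import *
import numpy as np, cv2
def cal(n):
    c=get_calibration(n); K=np.array([[c['fx'],0,c['cx']],[0,c['fy'],c['cy']],[0,0,1.]])
    R=cv2.Rodrigues(np.array(c['rvec'],float))[0]; t=np.array(c['tvec'],float).reshape(3)
    return K,R,t
def ray(n,u,v):
    K,R,t=cal(n); d=R.T@np.linalg.inv(K)@np.array([u,v,1.]); return -R.T@t,d/np.linalg.norm(d)
def onz(n,u,v,z):
    o,d=ray(n,u,v); return o+d*(z-o[2])/d[2]
def tri(p,q,a='top',b='side'):
    o1,d1=ray(a,*p);o2,d2=ray(b,*q)
    s=np.linalg.lstsq(np.c_[d1,-d2],o2-o1,rcond=None)[0]
    x,y=o1+s[0]*d1,o2+s[1]*d2; return (x+y)/2,np.linalg.norm(x-y)
def proj(n,P):
    K,R,t=cal(n); p=(R@np.atleast_2d(P).T).T+t; p=p@K.T; return p[:,:2]/p[:,2:]
def snap(n,f):
    im=camera(n); cv2.imwrite(f'pics/{f}.png',im[:,:,::-1]); return im
E
python3 - <<'E'
from h import *
for n in('top','side'): snap(n,n+'0'); K,R,t=cal(n); print(n,K[0,0],-R.T@t,R[2])
print(get_obs())
E
```

```text
pics
top 577.4309614337616 [ 0.45381236 -0.14008663  1.39738955] [ 0.08157741 -0.02107155 -0.99644424]
side 525.5313037660673 [0.24945412 0.47199184 0.66911814] [ 0.34180703 -0.7076053  -0.61843568]
{'time': 0.1, 'q': array([-6.65200164e+01,  5.00793521e+00,  1.00369145e+01,  9.50982698e+01,
        1.27543105e-03,  9.00011972e+01]), 'qd': array([-0.03115317, -0.09471994,  0.15452777,  0.07075682, -0.01541131,
        0.05529481]), 'joint_efforts': array([-8.05269792e-05, -5.21561658e+01,  4.65653157e+01,  1.60600460e-02,
       -4.40106055e-05,  2.33312369e-05]), 'ee_pos': array([ 0.21905843, -0.50426566,  0.23063546]), 'tcp_rot': array([-1.79930709e+02, -1.27398229e-03,  2.34787849e+01]), 'wrist_force': array([-0.17672618,  0.70335722,  0.17160166]), 'torque': array([ 0.05486062, -0.02418111, -0.02929225]), 'grasp_force': 0.0, 'opening': 0.08543389988118996}
```

View pics/top0.png

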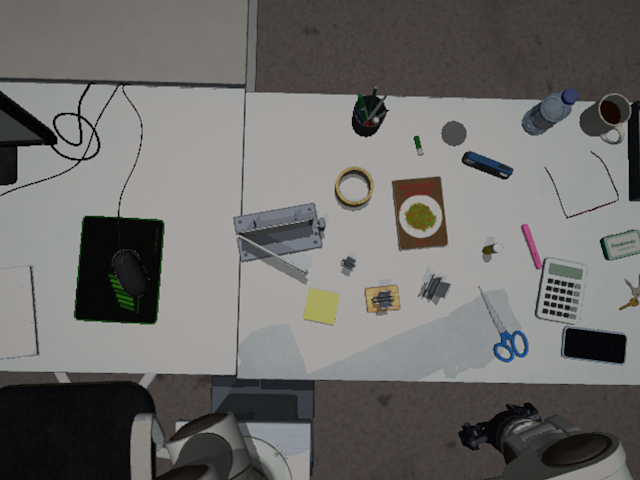

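View pics/side0.png

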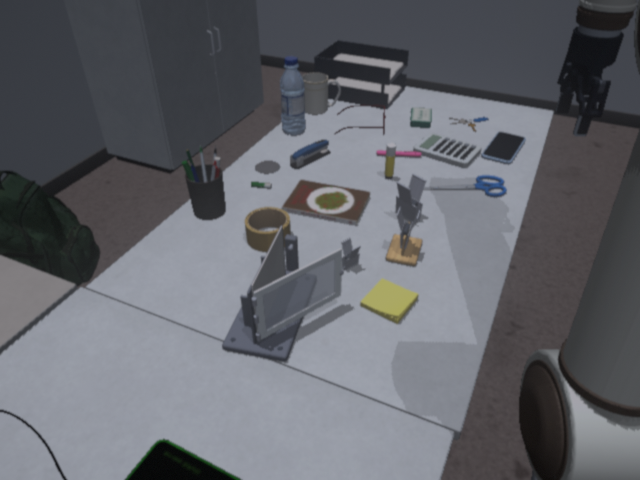

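Top view: the stand is at about (280,232) with its cover open, free end near (306,275). Three clips are in view: a small one lying at (348,264), one standing on the wooden keeper at (382,299), and a larger one lying at (435,289). The one on the keeper fits, since it starts parked upright on the tongue. I'll confirm that in crops.

Run:
```python
import cv2
a=cv2.imread('pics/top0.png')[190:330,225:465];cv2.imwrite('pics/tc.png',cv2.resize(a,None,fx=3.3,fy=3.3,interpolation=cv2.INTER_CUBIC))
a=cv2.imread('pics/side0.png')[165:365,215:445];cv2.imwrite('pics/sc.png',cv2.resize(a,None,fx=3,fy=3,interpolation=cv2.INTER_CUBIC))
```

```text
(no output)
```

View pics/tc.png

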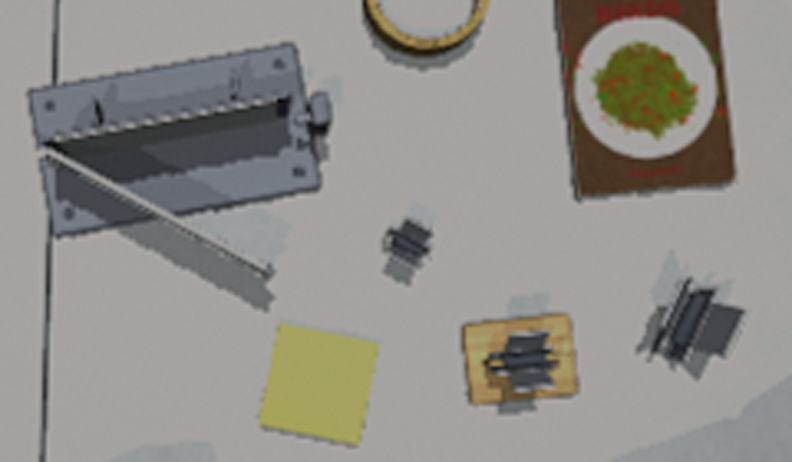

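View pics/sc.png

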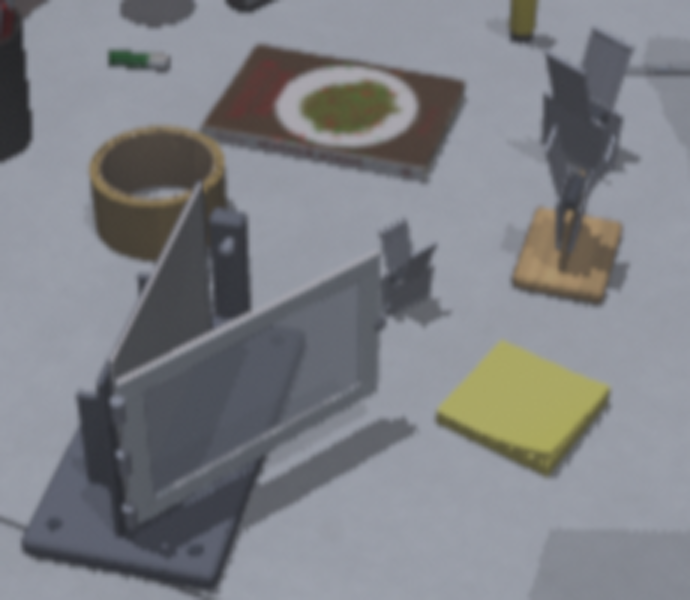

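The clip on the keeper is the one meant: upright on the tongue, jaws down, a single clip filling the keeper. Top crop: its levers are near (525,360), which is about (384,299) in the full frame. Side crop: its levers rise to (548,52) and (595,30). Next I'll measure the poses.

Run:
```python
from h import *
T=lambda x,y:((x+.5)/3.3+225-.5,(y+.5)/3.3+190-.5)
S=lambda x,y:((x+.5)/3+215-.5,(y+.5)/3+165-.5)
c=np.array([onz('top',*T(*p),.014)[:2] for p in[(29,91),(296,43),(321,185),(56,236)]])
print('stand',c*1e3,c.mean(0),[np.linalg.norm(c[i]-c[i-1]) for i in range(4)])
im=cv2.imread('pics/top0.png');hsv=cv2.cvtColor(im,cv2.COLOR_BGR2HSV)
m=cv2.inRange(hsv,(8,60,90),(24,255,255));m[:270]=0;m[:,:350]=0;m[:,410:]=0;m[330:]=0
m=cv2.morphologyEx(m,cv2.MORPH_CLOSE,np.ones((9,9)))
n,l,s,_=cv2.connectedComponentsWithStats(m);k=1+s[1:,4].argmax();pts=np.argwhere(l==k)[:,::-1]
w=np.array([onz('top',*p,.012)[:2] for p in pts],np.float32)
r=cv2.minAreaRect(w);print('keeper',r,s[k])
c=np.array([onz('top',*T(*p),.012)[:2] for p in[(462,323),(570,313),(580,393),(470,406)]]);print(c*1e3,c.mean(0))
for a,b,z in(((47,142),(288,97),.134),):
  A,B=onz('top',*T(*a),z),onz('top',*T(*b),z);print('card',A,B,np.linalg.norm(A-B),np.degrees(np.arctan2(*(A-B)[[0,1]])))
# side card top
print('cardtop near',tri(T(288,97),S(200,187)))
for a in((47,149),(268,268)):print('cover top',onz('top',*T(*a),.128))
print('cover free top tri',tri(T(268,268),S(378,256)))
# lever tops
for a in((500,340),(545,333),(510,392),(552,385)):print('lev',onz('top',*T(*a),.099))
for a in((548,52),(578,75),(595,30),(630,52)):
  print('levside',onz('side',*S(*a),.099))
print('tape',onz('top',354,187,.048),'notes',[onz('top',*T(*p),.021)[:2] for p in[(278,323),(380,340),(360,445),(260,427)]])
print('book',[onz('top',*p,.014)[:2] for p in[(392,180),(440,177),(447,247),(399,250)]])
```

```text
stand [[ 632.27192081   35.83513514]
 [ 672.26554002 -158.06226133]
 [ 568.26391745 -178.46439671]
 [ 526.89871615   12.91414562]] [ 0.59992502 -0.07194434] [np.float64(0.10783730347688476), np.float64(0.19797901387690717), np.float64(0.10598388851560032), np.float64(0.19579792222242162)]
keeper ((0.44530248641967773, -0.32496917247772217), (0.05867839232087135, 0.07945874333381653), 6.981303691864014) [365 285  35  28 605]
[[ 470.10629498 -283.00551151]
 [ 478.99226279 -361.67517348]
 [ 421.21567844 -369.48909844]
 [ 410.2693697  -289.64117124]] [ 0.4451459  -0.32595274]
card [0.58294415 0.00755183 0.134     ] [ 0.61679445 -0.15192387  0.134     ] 0.16302865252702103 -11.983737686973322
cardtop near (array([ 0.61911703, -0.15125802,  0.12771974]), np.float64(0.003333259279318223))
cover top [0.57886266 0.00810502 0.128     ]
cover top [ 0.50260143 -0.14110555  0.128     ]
cover free top tri (array([ 0.5038985 , -0.14066466,  0.1244003 ]), np.float64(0.002480015947524338))
lev [ 0.45807231 -0.30011385  0.099     ]
lev [ 0.46345494 -0.3307942   0.099     ]
lev [ 0.42299369 -0.30735542  0.099     ]
lev [ 0.42829509 -0.33593147  0.099     ]
levside [ 0.49947017 -0.4165727   0.099     ]
levside [ 0.47225071 -0.39765607  0.099     ]
levside [ 0.47923259 -0.45723825  0.099     ]
levside [ 0.44920849 -0.43969577  0.099     ]
tape [ 0.70663436 -0.2507273   0.048     ] notes [array([ 0.4672607 , -0.14926903]), array([ 0.45655727, -0.22303085]), array([ 0.38119031, -0.20997281]), array([ 0.39262063, -0.13797962])]
book [array([ 0.73252431, -0.34587702]), array([ 0.74286489, -0.46325951]), array([ 0.57187781, -0.48080428]), array([ 0.56203536, -0.36450961])]
```

Run:
```python
from h import *
for P in((.463,-.3,.099),(.423,-.307,.099),(.443,-.3186,.06),(.445,-.3255,.012)):
  p=proj('side',P)[0];print(p,(p-[215,165])*3)
ya=np.radians(11.9);R=np.array([[np.cos(ya),-np.sin(ya)],[np.sin(ya),np.cos(ya)]])
C=np.array([.6,-.072]);p0=get_obs()['ee_pos']
def tcp(q,off):
    d=np.array([-np.sin(q),-np.cos(q)]);n=np.array([-np.cos(q),np.sin(q)])
    return C+R@(np.array([-.006,.086])+.130*d+n*off)
for q in(.66,.5,.35,.2,.1,0.,-.03):
    for off in((.05,.0155)if q==.66 else(.0155,)):
        w=tcp(q,off);print(q,off,w,'shift cm',(w-p0[:2])*100,'yaw',101.9-np.degrees(q))
```

```text
[395.78983151 216.93673227] [542.36949454 155.8101968 ]
[417.84162054 220.2673131 ] [608.52486161 165.80193931]
[407.25845106 230.92779632] [576.77535319 197.78338895]
[405.01707757 248.08159127] [570.0512327 249.2447738]
0.66 0.05 [ 0.47460801 -0.08416085] shift cm [25.55495893 42.01048102] yaw 64.08478552136567
0.66 0.0155 [ 0.50563876 -0.09923875] shift cm [28.658033   40.50269079] yaw 64.08478552136567
0.5 0.0155 [ 0.52409194 -0.10910461] shift cm [30.50335103 39.51610453] yaw 73.25211024345884
0.35 0.0155 [ 0.54261469 -0.11557306] shift cm [32.3556261  38.86926011] yaw 81.8464771704212
0.2 0.0155 [ 0.56189608 -0.11920086] shift cm [34.28376534 38.50647958] yaw 90.44084409738355
0.1 0.0155 [ 0.57495838 -0.11999834] shift cm [35.58999555 38.42673155] yaw 96.17042204869178
0.0 0.0155 [ 0.58803504 -0.11948779] shift cm [36.89766158 38.47778735] yaw 101.9
-0.03 0.0155 [ 0.59194129 -0.11907997] shift cm [37.28828615 38.51856874] yaw 103.61887338539248
```

>>> {"api": "servo_tool", "payload": {"moves": [[4, 6.6, 0, 0.12], [8, 13.2, 0, 0.24], [12, 19.8, 0, 0.36], [16, 26.3, 0, 0.48], [20, 33, 0, 0.6], [24, 39.5, -1, 0.7], [25.5, 42, -4, 0.7], [25.5, 42, -8, 0.7], [25.5, 42, -12, 0.7], [25.5, 42, -12, 0.7], [25.5, 42, -12, 0.7], [25.5, 42, -12, 0.7], [25.5, 42, -12, 0.7], [25.5, 42, -12, 0.7], [25.5, 42, -12, 0.7]], "claw": 1, "force": 30}}

```text
time: 1.35
ee_pos: [0.4737, -0.0836, 0.1103]
tcp_rot: [-179.9, 0.0, 63.7]
wrist_force: [-0.6, 0.3, -0.2]
opening: 0.0001
grasp_force: 0.0
```

>>> {"api": "servo_tool", "payload": {"moves": [[1.5, -0.7, 0, 0], [3.1, -1.5, 0, 0], [4.0, -2.0, 0, 0.08], [4.95, -2.5, 0, 0.16], [5.9, -2.85, 0, 0.23], [6.8, -3.15, 0, 0.31], [7.8, -3.35, 0, 0.38], [8.75, -3.5, 0, 0.46], [9.4, -3.55, 0, 0.51], [10.05, -3.6, 0, 0.56], [10.7, -3.6, 0, 0.61], [11.1, -3.58, 0, 0.64], [11.35, -3.55, 0, 0.66], [11.35, -3.55, 0, 0.66], [11.35, -3.55, 0, 0.66]]}}

```text
time: 2.6
ee_pos: [0.5876, -0.1212, 0.112]
tcp_rot: [180.0, 0.0, 101.3]
wrist_force: [0.4, -0.2, -0.5]
opening: 0.0002
grasp_force: 0.0
```

>>> {"api": "servo_tool", "payload": {"moves": [[0.2, 0.04, 0, 0], [0.4, 0.08, 0, 0], [0.6, 0.12, 0, 0], [0.6, 0.12, 0, 0]]}}

```text
time: 2.93
ee_pos: [0.5939, -0.1188, 0.1114]
tcp_rot: [180.0, 0.0, 101.4]
wrist_force: [-0.4, 0.6, 0.6]
opening: 0.0004
grasp_force: 0.3
```

Run:
```python
from h import *
im=snap('side','s1');a=im[180:370,200:430,::-1];cv2.imwrite('pics/s1c.png',cv2.resize(a,None,fx=3,fy=3,interpolation=cv2.INTER_CUBIC))
```

```text
(no output)
```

View pics/s1c.png

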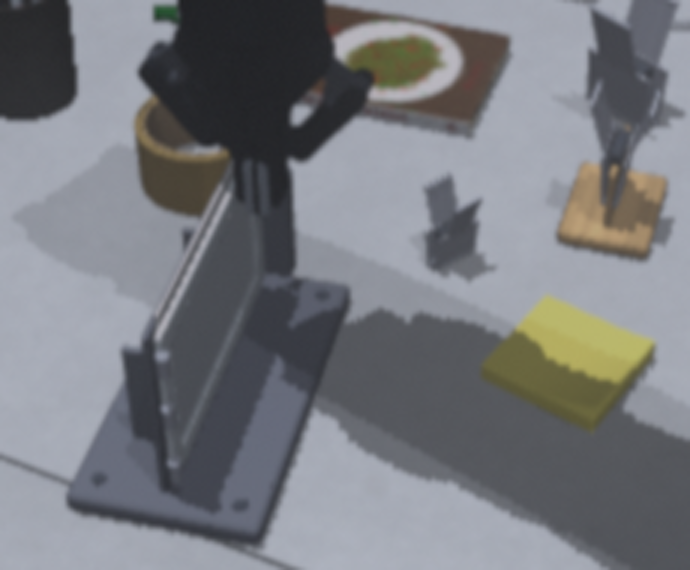

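The cover is almost against the card, with the finger at crop (265,190) and no contact force yet. I'll push on until I feel the catch.

>>> {"api": "servo_tool", "payload": {"moves": [[0.2, 0.04, 0, 0], [0.3, 0.06, 0, 0], [0.4, 0.08, 0, 0], [0.4, 0.08, 0, 0]]}}

```text
time: 3.32
ee_pos: [0.5947, -0.1186, 0.1111]
tcp_rot: [-179.6, -0.0, 101.4]
wrist_force: [-18.5, -4.1, 7.8]
opening: -0.0002
grasp_force: 9.5
```

>>> {"api": "servo_tool", "payload": {"moves": [[-1.5, -0.3, 0, 0], [-4, -0.9, 1, 0], [-6, -4, 4, -0.02], [-8, -7.5, 5, -0.04], [-10, -11, 5, -0.06], [-12, -14.5, 5, -0.08], [-14, -18, 5, -0.08], [-15.3, -20.1, 5, -0.08], [-15.3, -20.1, 5, -0.08], [-15.3, -20.1, 5, -0.08], [-15.3, -20.1, 5, -0.08], [-15.3, -20.1, 5, -0.08]], "claw": 0}}

```text
time: 4.32
ee_pos: [0.4453, -0.3181, 0.1612]
tcp_rot: [180.0, -0.0, 96.9]
wrist_force: [0.1, -0.1, 0.8]
opening: 0.0853
grasp_force: 0.0
```

Run:
```python
from h import *
a=snap('side','s2')[:,:,::-1];b=snap('top','t2')[:,:,::-1]
f=lambda x:cv2.resize(x,None,fx=2.4,fy=2.4,interpolation=cv2.INTER_CUBIC)
cv2.imwrite('pics/c2.png',np.vstack([f(a[150:310,210:450]),np.pad(f(b[200:285,220:460]),((0,0),(0,0),(0,0)))]))
```

```text
(no output)
```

View pics/c2.png

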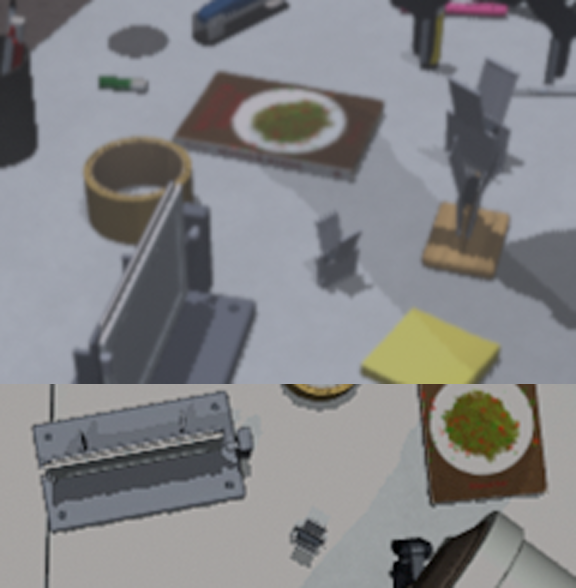

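The cover is shut, a thin line against the card in both views. The fingers straddle the clip. Before going down I'll check that the dark panels behind it belong to the larger clip.

```bash
python3 - <<'E'
from h import *
for u,v,z in((435,289,.03),(425,300,.0),(437,276,.06),(448,288,.06)):
  P=onz('top',u,v,z);p=proj('side',P)[0];print(P,p,(p-[210,150])*2.4)
g=proj('side',[[.4445+s*.02,-.319+s*.0024+w,.099] for s in(-1,1) for w in(-.014,.014)]);print(g,(g-[210,150])*2.4)
E
python3 - <<'E'
import cv2
a=cv2.imread('pics/side0.png')[165:265,370:450];b=cv2.imread('pics/top0.png')[265:325,355:455]
a=cv2.resize(a,None,fx=5,fy=5,interpolation=cv2.INTER_CUBIC);b=cv2.resize(b,(400,240),interpolation=cv2.INTER_CUBIC)
import numpy as np
cv2.imwrite('pics/c3.png',np.hstack([a,np.pad(b,((0,260),(0,0),(0,0)))]))
E
```

```text
[ 0.46986632 -0.44845951  0.03      ] [412.64735678 205.41949475] [486.35365627 133.00678739]
[ 0.44316152 -0.43101048  0.        ] [420.81260699 224.26260951] [505.95025677 178.23026284]
[ 0.49976386 -0.44624894  0.06      ] [400.16552557 190.89323134] [456.39726136  98.14375522]
[ 0.47245475 -0.47202002  0.06      ] [416.26701014 187.8225686 ] [495.04082435  90.77416465]
[[421.54897208 211.93640602]
 [417.11460439 219.94778314]
 [400.29426749 208.14275871]
 [395.47439856 215.99247711]] [[507.71753299 148.64737444]
 [497.07505055 167.87467953]
 [456.70624197 139.54262091]
 [445.13855655 158.38194508]]
```

View pics/c3.png

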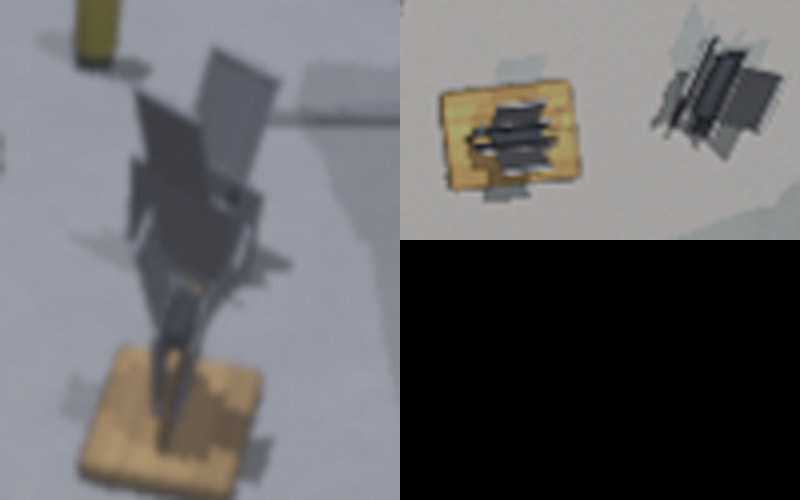

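Confirmed: the keeper clip's levers end at crop (135,160) and (262,190), which fits the projection. The tall panels above belong to the larger clip behind it. I'll go down and close partway first.

>>> {"api": "servo_tool", "payload": {"moves": [[-0.1, -0.1, -2, 0], [-0.1, -0.1, -4, 0], [-0.1, -0.1, -6, 0], [-0.1, -0.1, -7.5, 0], [-0.1, -0.1, -8.7, 0], [-0.1, -0.1, -8.7, 0], [-0.1, -0.1, -8.7, 0], [-0.1, -0.1, -8.7, 0]], "claw": 0.4, "force": 25}}

```text
time: 5.08
ee_pos: [0.4442, -0.32, 0.0754]
tcp_rot: [179.9, 0.1, 96.8]
wrist_force: [0.7, -0.3, 0.7]
opening: 0.0512
grasp_force: 0.0
```

>>> {"api": "servo_tool", "payload": {"moves": [[0, 0, 0, 0], [0, 0, 0, 0], [0, 0, 0, 0], [0, 0, 0, 0], [0, 0, 0, 0], [0, 0, 0, 0]], "claw": 0.6}}

```text
time: 5.58
ee_pos: [0.4444, -0.3205, 0.0764]
tcp_rot: [179.9, 0.1, 96.8]
wrist_force: [-1.3, 1.7, 6.8]
opening: 0.0347
grasp_force: 7.3
```

>>> {"api": "servo_tool", "payload": {"moves": [[0, 0, 0.1, 0], [0, 0, 0.2, 0], [0, 0, 0.3, 0], [0, 0, 0.3, 0], [0, 0, 0.3, 0], [0, 0, 0.3, 0], [0, 0, 0.3, 0], [0, 0, 0.3, 0]], "claw": 1, "force": 30}}

```text
time: 6.25
ee_pos: [0.4446, -0.3206, 0.0792]
tcp_rot: [179.8, 0.1, 96.8]
wrist_force: [1.6, 0.4, 10.1]
opening: 0.0137
grasp_force: 32.9
```

>>> {"api": "servo_tool", "payload": {"moves": [[0, 0, 0.3, 0], [0, 0, 0.8, 0], [0, 0, 1.5, 0], [0, 0, 3, 0], [0, 0, 5, 0], [0, 0, 7, 0], [0, 0, 9, 0], [0, 0, 11, 0], [0, 0, 13, 0], [0, 0, 14, 0], [0, 0, 14, 0], [0, 0, 14, 0], [0, 0, 14, 0]]}}

```text
time: 7.33
ee_pos: [0.4433, -0.3198, 0.2159]
tcp_rot: [-179.9, -0.1, 96.8]
wrist_force: [0.1, 1.5, -1.9]
opening: 0.0137
grasp_force: 31.7
```

Run:
```python
from h import *
a=snap('side','s4')[:,:,::-1]
p=get_obs()['ee_pos']; uv=proj('side',p)[0];print(p,uv)
u,v=uv.astype(int);y0=max(0,v-70);print(u-60,y0)
cv2.imwrite('pics/c4.png',cv2.resize(a[y0:v+130,u-80:u+80],None,fx=3,fy=3,interpolation=cv2.INTER_CUBIC))
```

```text
[ 0.44322818 -0.31971894  0.21577143] [416.05941186 158.74444872]
356 88
```

View pics/c4.png

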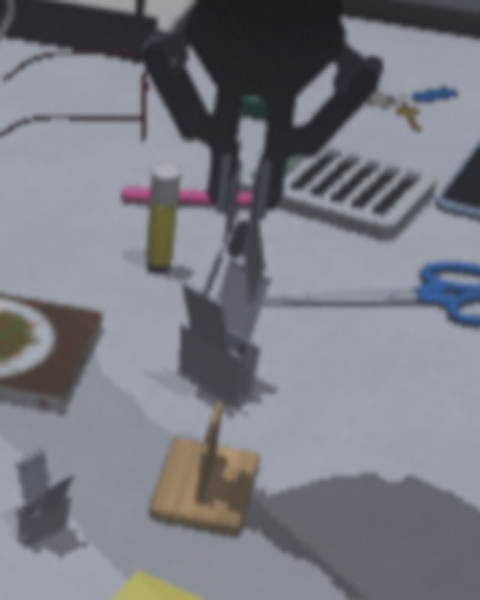

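The clip is held open, coil at crop (238,235), about 20 mm below the TCP, and the keeper is empty. Next I'll carry it to hover over the stand.

>>> {"api": "servo_tool", "payload": {"moves": [[1, 1.6, 0, 0.01], [3, 4.8, 0, 0.02], [5, 8, 0, 0.03], [7, 11.1, 0, 0.04], [9, 14.3, 0, 0.06], [11, 17.5, 0, 0.08], [13, 20.6, 0, 0.09], [14.5, 23, 0, 0.09], [15.3, 24.3, 0, 0.09], [15.6, 24.8, 0, 0.09], [15.6, 24.8, 0, 0.09], [15.6, 24.8, 0, 0.09], [15.6, 24.8, 0, 0.09], [15.6, 24.8, 0, 0.09]]}}

```text
time: 8.55
ee_pos: [0.5991, -0.0733, 0.2175]
tcp_rot: [180.0, 0.0, 101.9]
wrist_force: [0.6, -0.9, -0.3]
opening: 0.0137
grasp_force: 31.7
```

Run:
```python
from h import *
a=snap('side','s5')[:,:,::-1]
p=get_obs()['ee_pos']
ya=np.radians(11.9);ex=np.array([np.cos(ya),np.sin(ya),0]);ey=np.array([-ex[1],ex[0],0])
C=np.array([.6,-.072,0])
print('TCP local mm',(p-C)@ex*1e3,(p-C)@ey*1e3,p)
F=lambda P:(proj('side',P)-[200,120])*4.0
print('tcp',F(p),'jaws expected',F([p+ex*s-np.array([0,0,.052]) for s in(-.012,.012)]))
print('card ends/mid',F([C+ey*y+[0,0,.134] for y in(-.075,0,.075)]))
print('same at x+5',F([C+ex*.005+ey*y+[0,0,.134] for y in(-.075,0,.075)]))
cv2.imwrite('pics/c5.png',cv2.resize(a[120:270,200:380],None,fx=4,fy=4,interpolation=cv2.INTER_CUBIC))
```

```text
TCP local mm -1.0352020448881165 -0.9721669798656111 [ 0.59918751 -0.07316474  0.21756341]
tcp [[264.04992286 363.30499843]] jaws expected [[302.91344719 477.19715984]
 [243.96500742 468.64953909]]
card ends/mid [[329.42768788 426.17386053]
 [275.42690258 536.48174137]
 [213.48822136 663.00443226]]
same at x+5 [[318.14746407 424.59607942]
 [263.43608918 534.67175812]
 [200.69209233 660.90854255]]
```

View pics/c5.png

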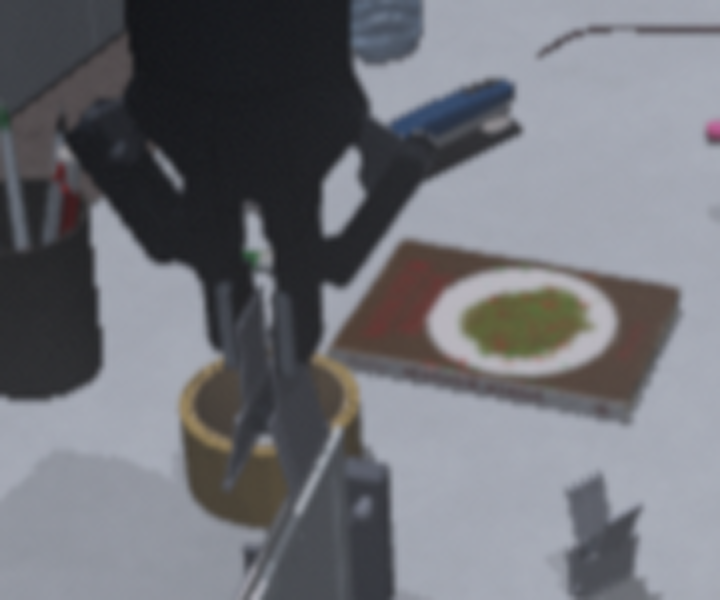

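Crop: the stand's top edge runs from (335,430) to (250,590). The back jaw's near corner is at about (230,485) and the front jaw's at about (290,492). I'll intersect these rays with the jaw planes to get their heights.

Run:
```python
from h import *
ya=np.radians(11.9);ex=np.array([np.cos(ya),np.sin(ya),0]);ey=np.array([-ex[1],ex[0],0]);C=np.array([.5992,-.0732,0])
for (x,y) in((230,485),(230,490),(290,492)):
    o,d=ray('side',(x+.5)/4+200-.5,(y+.5)/4+120-.5)
    s=(.021-(o-C)@ey)/(d@ey);P=o+s*d;print('corner at y=+21: x',(P-C)@ex*1e3,'z below tcp',P[2]-.2176)
# card line in the side view: bright/dark edge columns
a=cv2.cvtColor(cv2.imread('pics/s5.png'),cv2.COLOR_BGR2GRAY)
for v in(235,245,255,262):print(v,list(a[v,250:295]))
C=np.array([.6,-.072,0])
for x,z in((-.005,.128),(-.001,.134),(.001,.134),(.005,.128)):
    q=proj('side',[C+ex*x+ey*y+[0,0,z] for y in np.linspace(-.075,.075,40)]);print(x,[round(float(np.interp(v,q[:,1],q[:,0])),1) for v in(235,245,255,262)])
```

```text
corner at y=+21: x 10.447734275375062 z below tcp -0.04294610779013677
corner at y=+21: x 10.654936051186299 z below tcp -0.04540723113182951
corner at y=+21: x -13.416387885888014 z below tcp -0.04206894000983932
235 [np.uint8(68), np.uint8(69), np.uint8(68), np.uint8(67), np.uint8(68), np.uint8(71), np.uint8(72), np.uint8(73), np.uint8(64), np.uint8(63), np.uint8(68), np.uint8(69), np.uint8(70), np.uint8(70), np.uint8(70), np.uint8(72), np.uint8(72), np.uint8(75), np.uint8(76), np.uint8(76), np.uint8(76), np.uint8(72), np.uint8(71), np.uint8(68), np.uint8(64), np.uint8(64), np.uint8(65), np.uint8(69), np.uint8(89), np.uint8(126), np.uint8(152), np.uint8(134), np.uint8(95), np.uint8(79), np.uint8(77), np.uint8(78), np.uint8(84), np.uint8(92), np.uint8(92), np.uint8(89), np.uint8(90), np.uint8(94), np.uint8(98), np.uint8(111), np.uint8(132)]
245 [np.uint8(78), np.uint8(69), np.uint8(68), np.uint8(67), np.uint8(68), np.uint8(67), np.uint8(67), np.uint8(67), np.uint8(67), np.uint8(67), np.uint8(69), np.uint8(70), np.uint8(71), np.uint8(72), np.uint8(72), np.uint8(71), np.uint8(72), np.
[... 1141 characters left out ...]
 np.uint8(148), np.uint8(148), np.uint8(148), np.uint8(147), np.uint8(135), np.uint8(107), np.uint8(118), np.uint8(133), np.uint8(105), np.uint8(94), np.uint8(114), np.uint8(122), np.uint8(106), np.uint8(84), np.uint8(77), np.uint8(77), np.uint8(76), np.uint8(77), np.uint8(76), np.uint8(76), np.uint8(77), np.uint8(78), np.uint8(77), np.uint8(77), np.uint8(78), np.uint8(77), np.uint8(77), np.uint8(80), np.uint8(85), np.uint8(87), np.uint8(80), np.uint8(72), np.uint8(62), np.uint8(58), np.uint8(58), np.uint8(58), np.uint8(58), np.uint8(59), np.uint8(58)]
-0.005 [282.8, 278.1, 273.3, 269.9]
-0.001 [278.8, 274.0, 269.1, 265.7]
0.001 [277.6, 272.7, 267.8, 264.3]
0.005 [276.7, 271.8, 266.9, 263.4]
```

Run:
```python
from h import *
ya=np.radians(11.9);ex=np.array([np.cos(ya),np.sin(ya),0]);ey=np.array([-ex[1],ex[0],0]);C=np.array([.6,-.072,0])
g=lambda f:cv2.cvtColor(cv2.imread(f),cv2.COLOR_BGR2GRAY)
t=g('pics/t2.png');t0=g('pics/top0.png')
for n,(x,z) in dict(cov=(-.005,.128),card=(0,.134),back=(.005,.128)).items():
    q=proj('top',[C+ex*x+ey*y+[0,0,z] for y in np.linspace(-.07,.07,8)])
    print(n,[(round(float(u),1),round(float(v),1)) for u,v in q[::-1]])
for u in(245,255,265,275,285,295,305):
    print(u,'t2 rows222-244',t[222:244,u].tolist(),)
    print('   t0',t0[222:244,u].tolist())
```

```text
cov [(244.7, 234.1), (253.6, 232.5), (262.6, 230.8), (271.5, 229.1), (280.4, 227.5), (289.3, 225.8), (298.2, 224.2), (307.1, 222.5)]
card [(244.0, 231.6), (253.0, 229.9), (262.0, 228.3), (270.9, 226.6), (279.9, 225.0), (288.8, 223.3), (297.8, 221.6), (306.7, 220.0)]
back [(243.9, 229.7), (252.8, 228.0), (261.8, 226.4), (270.7, 224.7), (279.6, 223.1), (288.5, 221.4), (297.4, 219.8), (306.3, 218.1)]
245 t2 rows222-244 [121, 121, 121, 121, 122, 122, 123, 118, 113, 104, 123, 155, 95, 54, 60, 62, 60, 68, 72, 71, 70, 72]
   t0 [120, 121, 120, 121, 121, 121, 121, 118, 112, 109, 78, 52, 49, 48, 33, 76, 144, 149, 74, 65, 69, 72]
255 t2 rows222-244 [68, 49, 39, 35, 18, 47, 90, 101, 116, 146, 134, 52, 53, 66, 81, 77, 71, 70, 71, 70, 70, 71]
   t0 [69, 49, 39, 32, 20, 47, 89, 105, 93, 54, 57, 57, 53, 50, 52, 55, 56, 55, 54, 52, 58, 121]
265 t2 rows222-244 [107, 107, 108, 100, 93, 124, 144, 149, 143, 50, 55, 64, 83, 81, 67, 69, 71, 69, 72, 70, 71, 71]
   t0 [106, 106, 107, 100, 92, 128, 130, 51, 54, 55, 55, 55, 55, 54, 55, 54, 56, 56, 56, 54, 56, 54]
275 t2 rows222-244 [108, 101, 99, 141, 145, 124, 143, 49, 53, 61, 87, 94, 66, 71, 71, 71, 71, 71, 71, 70, 69, 96]
   t0 [108, 100, 98, 143, 145, 48, 55, 56, 57, 55, 62, 71, 71, 69, 70, 71, 71, 66, 54, 54, 79, 109]
285 t2 rows222-244 [106, 123, 114, 112, 145, 56, 54, 58, 88, 99, 61, 72, 71, 71, 72, 72, 72, 72, 71, 68, 94, 125]
   t0 [107, 125, 116, 50, 54, 56, 57, 56, 61, 69, 70, 70, 71, 71, 71, 71, 71, 69, 95, 126, 123, 124]
295 t2 rows222-244 [101, 104, 133, 79, 53, 53, 73, 80, 55, 71, 72, 71, 71, 71, 71, 71, 72, 69, 94, 126, 123, 122]
   t0 [108, 72, 52, 56, 57, 57, 60, 68, 71, 71, 71, 73, 71, 72, 71, 70, 68, 93, 124, 122, 121, 123]
305 t2 rows222-244 [159, 108, 52, 54, 65, 78, 72, 70, 72, 71, 72, 71, 71, 72, 70, 79, 107, 124, 122, 122, 122, 123]
   t0 [54, 57, 57, 58, 60, 66, 70, 71, 71, 70, 71, 71, 71, 70, 69, 93, 126, 122, 122, 122, 122, 123]
```

Both views were measured. The top view places the stand within 0.5 mm of my estimate, while the side view suggests it lies 2–3 mm further in +x. I'll shift about 2.5 mm, lower with care, then centre the clip by light touch.

>>> {"api": "servo_tool", "payload": {"moves": [[0.25, 0.15, 0, 0], [0.25, 0.15, 0, 0], [0.25, 0.15, -0.8, 0], [0.25, 0.15, -1.6, 0], [0.25, 0.15, -2.4, 0], [0.25, 0.15, -3.2, 0], [0.25, 0.15, -3.8, 0], [0.25, 0.15, -4.3, 0], [0.25, 0.15, -4.8, 0], [0.25, 0.15, -5.2, 0], [0.25, 0.15, -5.6, 0], [0.25, 0.15, -5.6, 0], [0.25, 0.15, -5.6, 0], [0.25, 0.15, -5.6, 0]]}}

```text
time: 9.77
ee_pos: [0.6023, -0.0705, 0.1616]
tcp_rot: [180.0, 0.0, 102.0]
wrist_force: [-0.7, 0.4, -1.0]
opening: 0.0137
grasp_force: 31.7
```

Run:
```python
from h import *
a=snap('side','s6')[:,:,::-1]
cv2.imwrite('pics/c6.png',cv2.resize(a[170:290,220:340],None,fx=5,fy=5,interpolation=cv2.INTER_CUBIC))
```

```text
(no output)
```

View pics/c6.png

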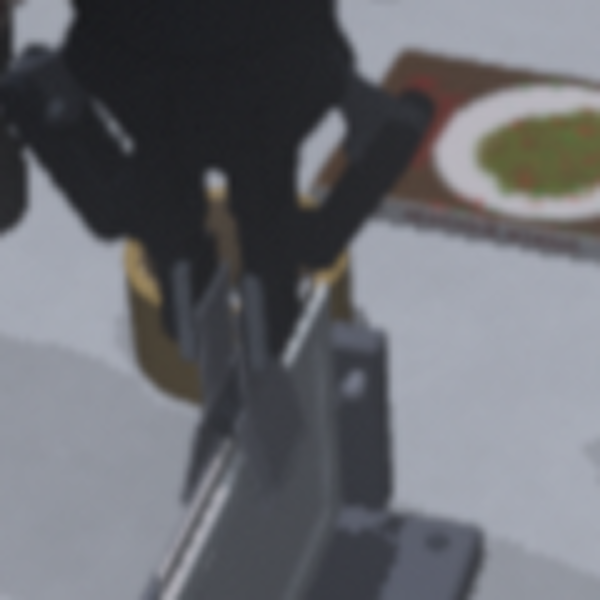

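Crop: the clip straddles the edge. The front jaw is in front of the cover, lower corner at about (270,488). The back jaw is behind the board, at about (185,500). The wrist reads no force. Now I'll centre it by light touch.

>>> {"api": "servo_tool", "payload": {"moves": [[0.15, 0.03, 0, 0], [0.3, 0.06, 0, 0], [0.3, 0.06, 0, 0], [0.3, 0.06, 0, 0]]}}

```text
time: 10.15
ee_pos: [0.6053, -0.0698, 0.1613]
tcp_rot: [180.0, 0.0, 102.0]
wrist_force: [-0.0, -0.1, -1.0]
opening: 0.0136
grasp_force: 31.7
```

Run:
```python
from h import *
ya=np.radians(11.9);ex=np.array([np.cos(ya),np.sin(ya),0]);ey=np.array([-ex[1],ex[0],0]);C=np.array([.6023,-.0705,0])
for (x,y) in((270,488),(185,500)):
    o,d=ray('side',(x+.5)/5+220-.5,(y+.5)/5+170-.5)
    s=(.021-(o-C)@ey)/(d@ey);P=o+s*d;print('x',(P-C)@ex*1e3,'z',P[2])
```

```text
x -16.94568004769278 z 0.1280190611985389
x 11.88277416396026 z 0.11727193431318039
```

>>> {"api": "servo_tool", "payload": {"moves": [[0.1, 0.02, 0, 0], [0.2, 0.04, 0, 0], [0.2, 0.04, 0, 0], [0.2, 0.04, 0, 0]]}}

```text
time: 10.48
ee_pos: [0.6071, -0.0695, 0.1612]
tcp_rot: [-180.0, -0.0, 102.0]
wrist_force: [-0.4, -0.1, -0.4]
opening: 0.0136
grasp_force: 31.7
```

>>> {"api": "servo_tool", "payload": {"moves": [[0.1, 0.02, 0, 0], [0.2, 0.04, 0, 0], [0.2, 0.04, 0, 0], [0.2, 0.04, 0, 0]]}}

```text
time: 10.82
ee_pos: [0.6078, -0.0693, 0.1611]
tcp_rot: [-179.8, -0.0, 102.0]
wrist_force: [-7.4, -2.1, 0.8]
opening: 0.0138
grasp_force: 32.1
```

>>> {"api": "servo_tool", "payload": {"moves": [[-0.3, -0.06, 0, 0], [-0.6, -0.12, 0, 0], [-0.9, -0.19, 0, 0], [-0.9, -0.19, 0, 0], [-0.9, -0.19, 0, 0]]}}

```text
time: 11.23
ee_pos: [0.6002, -0.071, 0.1615]
tcp_rot: [180.0, 0.0, 102.0]
wrist_force: [0.1, 0.5, -0.7]
opening: 0.0139
grasp_force: 31.7
```

>>> {"api": "servo_tool", "payload": {"moves": [[-0.1, -0.02, 0, 0], [-0.2, -0.04, 0, 0], [-0.2, -0.04, 0, 0], [-0.2, -0.04, 0, 0]]}}

```text
time: 11.57
ee_pos: [0.5984, -0.0713, 0.1614]
tcp_rot: [180.0, 0.0, 102.0]
wrist_force: [1.5, 1.2, -0.7]
opening: 0.014
grasp_force: 31.7
```

>>> {"api": "servo_tool", "payload": {"moves": [[-0.1, -0.02, 0, 0], [-0.2, -0.04, 0, 0], [-0.2, -0.04, 0, 0], [-0.2, -0.04, 0, 0]]}}

```text
time: 11.9
ee_pos: [0.5978, -0.0714, 0.1616]
tcp_rot: [179.8, 0.0, 102.0]
wrist_force: [9.6, 1.7, -3.1]
opening: 0.0136
grasp_force: 32.1
```

The touches put the free gap between x ≈ 0.5984 and 0.6075, so the centre is at 0.603. I'll centre there, keep the height, which leaves the coil clear of the card and the jaws about 15–22 mm below its top, and settle.

>>> {"api": "servo_tool", "payload": {"moves": [[0.3, 0.06, 0, 0], [0.68, 0.14, 0, 0], [0.68, 0.14, 0, 0], [0.68, 0.14, 0, 0], [0.68, 0.14, 0, 0], [0.68, 0.14, 0, 0], [0.68, 0.14, 0, 0]]}}

```text
time: 12.48
ee_pos: [0.6028, -0.0704, 0.1612]
tcp_rot: [-180.0, -0.0, 102.0]
wrist_force: [1.0, 0.3, -0.8]
opening: 0.0138
grasp_force: 31.7
```

Run:
```python
from h import *
o=get_obs();print(o['ee_pos'],o['wrist_force'],o['opening'],np.abs(o['qd']).max())
a=snap('side','s7').astype(int)[:,:,::-1];b=cv2.imread('pics/s6.png').astype(int)
# cover/stand still as before below the clip; bystanders unchanged vs start
print('stand diff',np.abs(a-b)[280:360,225:330].mean())
s=cv2.imread('pics/side0.png').astype(int);print('notes diff',np.abs(a-s)[283:320,362:420].mean())
K=cv2.cvtColor(a.astype(np.uint8),cv2.COLOR_BGR2GRAY);print(K[300,230:300].tolist());print(cv2.cvtColor(cv2.imread('pics/s2.png'),cv2.COLOR_BGR2GRAY)[300,230:300].tolist())
```

```text
[ 0.60277757 -0.07040174  0.16124525] [ 0.97074833  0.30568009 -0.76643189] 0.013791862887056165 0.06165596144097054
stand diff 0.5604761904761905
notes diff 11.474060267163715
[171, 170, 170, 170, 170, 171, 171, 170, 170, 167, 143, 90, 62, 60, 61, 60, 60, 60, 60, 58, 56, 69, 98, 112, 110, 98, 81, 78, 77, 77, 77, 77, 77, 75, 76, 76, 75, 75, 76, 76, 78, 86, 99, 99, 86, 74, 66, 61, 59, 58, 59, 59, 58, 59, 58, 58, 59, 58, 58, 59, 62, 73, 88, 92, 88, 82, 78, 79, 78, 75]
[163, 163, 164, 163, 164, 164, 164, 164, 164, 160, 137, 88, 61, 59, 60, 60, 60, 59, 58, 57, 55, 68, 96, 107, 106, 94, 79, 76, 75, 75, 75, 75, 74, 74, 74, 74, 74, 74, 74, 74, 77, 84, 95, 97, 85, 77, 72, 69, 69, 69, 69, 69, 69, 69, 69, 69, 69, 69, 68, 70, 72, 83, 99, 104, 104, 105, 104, 104, 105, 104]
```

```bash
python3 -c "
from workcell import *
print(job_done())"
```

```text
the job is handed in; nothing more can be done
None
```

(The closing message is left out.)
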